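Timed touch-start check of the vortex mixer

TASK

Do a timed touch-start check of the blue vortex mixer, pressing with the fingertips only and in this order: switch it over to touch start by pressing in the lower half of the green rocker switch on its front until the rocker tips right over, then press the red key of the white timer right down and let it up again to start the clock, then press the mixer's rubber cup down to its stop. The program finishes while still holding the cup down. Do not press the blue timer keys or turn the speed knob, do not lift or shove the timer, and leave the beaker, the sample tube and the loose cap where they stand.

Things in the scene. Friction and masses are not known exactly. Their poses are not given: they have to be found in the camera images.
- vortex_mixer: blue vortex mixer, 158 mm deep (x) x 132 mm wide (y) x 167 mm high with its cup, fixed to the bench. Origin at the centre of its underside; its own x points from the front panel to the back, y to the left as seen from the front, z up. The front panel slopes back: its outward normal is about [-0.85, 0, 0.52] in this frame. The blue housing is 118 mm high at the top.
- rocker_lower_half (a point): middle of the lower half of the green rocker's face, riding on it; at [-70, 28, 74] mm in the mixer's frame at the start. The rocker (11 mm wide, 20 mm long up the slope, black frame) stands some 5 mm proud of the sloping panel; its lower end is at 70 mm height, its pivot at [-62, 28, 76] mm. Press square to the panel, or push vertical fingertips along the mixer's +x at 71 mm height.
- vortex_mixer_rocker (a joint): rocker angle in rad: 0 = standby, as at the start (upper half in, lower half out), 0.244 = touch start (lower half fully in, 2 mm of travel at its end). Friction only, about 2 to 4 N at the lower half; it stays where it is left.
- speed_knob_face (a point): centre of the face of the round black speed knob, 26 mm diameter, at [-72, -16, 90] mm in the mixer's frame, 44 mm to the right of the rocker; turns easily, leave it alone
- vortex_mixer_speed (a joint): speed knob angle, 0 to 4.71 rad, starts anywhere between 0.5 and 4.2; must stay as set
- cup_top (a point): centre of the top of the round rubber cup on top of the mixer, 52 mm diameter, 25 mm high, at [19, 0, 167] mm in the mixer's frame while up
- vortex_mixer_cup (a joint): how far the cup is pressed down: 0 = up, 0.003 m = at its stop. Sprung: 1.3 N to start, about 9.5 N at the stop; it rises when let go.
- timer: small white digital timer lying loose on the bench, 64 mm (x) x 62 mm (y) x 16 mm high plus keys, 45 g; it may stand left or right of the mixer. Origin at the centre of its underside; its row of three keys runs along its own y, 15 mm to the -x side of the centre, the display is on the +x side.
- red_key_top (a point): centre of the top of the red key, at [-15, -18, 18.5] mm in the timer's frame (the end key at -y). Each key is 10 mm (x) x 13 mm (y), stands 2.5 mm proud of the case; keys lie 18 mm apart, so there are 5 mm between them. A finger may overhang the outer side of the red key.
- timer_key_2 (a joint): red key travel: 0 = up, 0.001 m = fully down. Sprung: 1 N to start, 5 N fully down; it rises when let go.
- middle_blue_key_top (a point): centre of the top of the middle, blue key, at [-15, 0, 18.5] mm in the timer's frame; not to be pressed
- timer_key_1 (a joint): middle blue key travel, as for the red key
- outer_blue_key_top (a point): centre of the top of the other end key, blue, at [-15, 18, 18.5] mm in the timer's frame; not to be pressed
- timer_key_0 (a joint): outer blue key travel, as for the red key
- beaker: clear empty beaker, 50 mm diameter, 68 mm high, standing loose; it stands on the other side of the mixer from the timer. Origin at the centre of its underside
- sample_tube: clear 50 ml sample tube, 30 mm diameter, 115 mm high, standing loose on its skirt behind and to the right. Origin at the centre of its underside
- green_cap: loose green screw cap, 34 mm diameter, 13 mm high, lying on the bench. Origin at the centre of its underside
- speed_knob_mark (a point): point on the rim of the speed knob's face, 10 mm from its axis, that goes round with the knob
Things that resemble listed ones, but are neither listed nor needed, are in the scene too. Leave any yellow look-alike of the timer alone.

How it is judged:
On the way, in this order (a step that is already met when the one before it is completed fails the run):
1. the mixer is switched to touch start: rocker tipped over, lower half in (value of joint vortex_mixer_rocker above 0.2 rad), for 0.1 s.
2. the timer's red key is pressed down with the mixer at touch start and the cup still up (value of joint vortex_mixer_rocker above 0.18 rad and value of joint timer_key_2 above 0.0006 m and value of joint vortex_mixer_cup below 0.0008 m), for 0.05 s.
3. with the red key up again, the cup is pressed down by the fingers (value of joint vortex_mixer_rocker above 0.18 rad and value of joint timer_key_2 below 0.0003 m and value of joint vortex_mixer_cup above 0.0022 m and contact force between the fingers and vortex_mixer above 3 N), for 0.5 s.
At the end, for the whole second after the job is handed in: The cup is held at least 2.2 of its 3 mm down by the fingers (more than 3 N), the rocker is still at touch start (over 0.18 rad), the red key is up again and the timer lies at rest on the bench (all of step 3 and height (world z) of timer below 0.004 m and linear speed of timer below 0.02 m/s); the arm keeps its last pose, push and grip.
It fails at once if the red key or the cup is pressed before the mixer is switched to touch start (value of joint vortex_mixer_rocker below 0.15 rad and (value of joint timer_key_2 above 0.0006 m or value of joint vortex_mixer_cup above 0.0015 m)).
It fails at once if a blue timer key is pressed (value of joint any of timer_key_0, timer_key_1 above 0.0005 m).
It fails at once if the timer is lifted, tipped or shoved more than 3 cm (height (world z) of timer above 0.008 m or angle between timer's own z axis and vertical above 0.2 rad or distance of timer from where it was at the start of the episode above 0.03 m).
It fails at once if the speed knob is turned (distance of speed_knob_mark from where it was at the start of the episode above 0.003 m).
It fails at once if the beaker, the sample tube or the green cap is knocked or moved more than 2 cm (distance of any of beaker, sample_tube, green_cap from where it was at the start of the episode above 0.02 m or angle between any of beaker, sample_tube's own z axis and vertical above 0.3 rad).
It also fails if it takes over 54 s, if anything falls off the work surface, if the arm or the gripper's body presses on something with over 40 N, if the wrist force passes 120 N, or if a joint passes its speed limit or range.

ROBOT

A 6-joint arm with a two-finger parallel gripper is mounted at the origin on a cart in front of the work surface, level with it; the furniture and walls round the work are solid. World frame = base frame: x ahead of the robot, y to its left, z up, the work surface at z = 0. Lengths are in m, angles in rad, forces in N, time in s.
With the tool pointing down it reaches from about 0.3 to 0.775 m from the base axis. Payload 14.6 kg.
Tool frame: the origin (TCP) lies at the very end of the fingers, on their centre line; the grasp point (between the pads) lies 19 mm behind it; z points along the fingers, y is the line along which they close (so a half turn about z gives the same grasp; the last joint's range is limited). The gripper opens to 94 mm and grips with 3 to 60 N. Pads are 16 mm wide; open, the fingers measure 119 mm over their backs; the gripper's body (75 mm by 177 mm) begins 78 mm behind the grasp point.
Start: joints at [-1.272, 0.3, 1.521, -0, 1.321, -0.067], TCP at [0.197, -0.514, 0.205] pointing down, gripper open.
Joint ranges: [-3.03, 3.03], [-0.79, 2.21], [0.23, 2.52], [-1.04, 4.18], [0, 3.07], [-2.55, 2.55]. Speed limits (rad/s): [2.22, 2.22, 2.57, 3.14, 3.14, 3.14].

INTERFACE

Orientations are given as a unit quaternion [w, x, y, z].
In Python, from workcell import sensors, viewer, order gives the robot as it stands.
- The arm moves only by the tool jog_arm, never from a script. Its argument "motion" is a list that holds one entry, the list of rows, each a list of 7 numbers: the shift along the tool's x, y, z in mm, then the turn, a rotation vector about the tool's x, y, z in rad, then the opening, from -1 (shut) to 1 (fully open), so that 0 is half open. A call has 1 to 20 rows; each row is the pose to reach, as a shift and turn from the pose commanded when the call began, along the tool's axes at that moment; what a row does not reach only later rows make up. A row lasts 1/10 s, in which the tool goes at most 50 mm and 8.59 degrees, less where a joint would pass 70% of its speed; a pose out of reach is approached as far as the arm can. A call with a gripper value outside its range is refused whole. The fingers move at their own pace and stop on an object; "squeeze" is the grip in N (left out, the last holds). Time passes only in rows, so rows that repeat a pose let the fingers close. It gives the time, the measured TCP pose, the force, the opening and the grip force at its end, in the units of the state.
- sensors.state(): the state, without advancing time (a new reading comes with each control period).
- viewer.camera(name): name is "side" or "top"; returns the picture (384x512x3 uint8, red, green, blue); there is no depth.
- viewer.get_calibration(name): a dict with "vertical_fov" (degrees; the focal length in pixels is half the picture's height over the tangent of half this angle, whatever the lens; pixels are square), "cx", "cy" (the principal point, pixels), "R" (3x3) and "t" (3): a world point X has camera coordinates R X + t. Camera axes: x right, y down, z forward; pixel columns grow to the right and rows downward; lengths in m; the calibration is good to about 2 mm. A picture is of the moment at which its call begins. get_calibration takes no time and is no camera call.
- order.close_job(): hands the job in; it is judged then, once.
The state is a dict: "time": time; "q": joint angles; "dq": joint speeds; "tau": joint torques, N m; "eef_pos": TCP position; "tool_rot": TCP orientation; "ft_force": force on the tool from outside, world axes, zero at the start; "wrist_torque": the same for the moment, N m; "gripper_width": finger opening in m; "finger_force": force on a finger pad.
Only numpy, scipy, OpenCV 4.12 (cv2) and the standard library are available. Lean on these libraries where they do the work, as an engineer would, in place of code of your own. Each camera call takes 0.05 s, during which the arm holds its last target. There are 200 camera calls.

## Working session

There is one attempt and no reset: what is moved stays moved. The work goes in short steps, Python scripts to look and compute and a tool call to move; the robot and the scene stay as the last step left them, time stands still between calls to the robot, and variables do not carry over. Pictures are saved under pics/ and viewed, at most 10 in all, crops included, and the job is handed in when it is done.

Besides the shell and the picture viewer there is one more tool, called after ">>>" as a command line: name --argument value ..., lists and objects as JSON in quotes. jog_arm: Moves the arm, as the interface text tells. Its arguments: {"type":"object","properties":{"motion":{"type":"array","items":{"type":"array","items":{"type":"array","items":{"type":"number"}}}},"squeeze":{"type":"number"}},"required":["motion"]}

```bash
mkdir -p pics
cat > h.py <<'E'
import numpy as np, cv2
from workcell import sensors, viewer, order
def cal(n):
    c=viewer.get_calibration(n); f=192/np.tan(np.radians(c["vertical_fov"])/2)
    return f,c["cx"],c["cy"],np.array(c["R"]),np.array(c["t"])
def ray(n,uv):
    f,cx,cy,R,t=cal(n); d=R.T@np.array([(uv[0]-cx)/f,(uv[1]-cy)/f,1]); return -R.T@t,d
def onz(n,uv,z):
    o,d=ray(n,uv); return o+d*(z-o[2])/d[2]
def proj(n,X):
    f,cx,cy,R,t=cal(n); p=R@np.array(X)+t; return np.array([cx+f*p[0]/p[2],cy+f*p[1]/p[2]])
def tri(u1,u2,n1="side",n2="top"):
    A=[];b=[]
    for n,u in((n1,u1),(n2,u2)):
        o,d=ray(n,u); d=d/np.linalg.norm(d); P=np.eye(3)-np.outer(d,d); A.append(P);b.append(P@o)
    return np.linalg.lstsq(np.vstack(A),np.hstack(b),rcond=None)[0]
E
python3 - <<'E'
from h import *
for n in("side","top"):
    im=viewer.camera(n); np.save(f"{n}0.npy",im)
    cv2.imwrite(f"pics/{n}0.png",cv2.resize(im[:,:,::-1],(800,600),interpolation=cv2.INTER_CUBIC))
    c=cal(n); print(n,c[0],c[1:3],-c[3].T@c[4],c[3].round(3).tolist(),viewer.get_calibration(n).keys())
s=sensors.state();print(s)
E
```

```text
side 355.9139169647414 (251.93308917493027, 192.7652134814319) [0.5081957  0.94276656 0.52987668] [[-0.999, -0.027, -0.019], [0.005, 0.447, -0.894], [0.032, -0.894, -0.447]] dict_keys(['vertical_fov', 'cx', 'cy', 'R', 't'])
top 355.4749082823335 (261.07989496245125, 192.53766473976904) [0.32633034 0.09474224 1.17946757] [[0.022, -1.0, 0.001], [-0.982, -0.022, -0.185], [0.185, 0.003, -0.983]] dict_keys(['vertical_fov', 'cx', 'cy', 'R', 't'])
{'time': 0.1, 'q': array([-1.27156368e+00,  3.00421912e-01,  1.52150784e+00, -1.68474999e-05,
        1.32067870e+00, -6.65588489e-02]), 'dq': array([-0.0003245 , -0.00124677, -0.00069587,  0.00203675,  0.00040386,
       -0.00011537]), 'tau': array([ 1.28543197e-04, -5.32647979e+01, -3.53281689e+01,  7.08647934e-02,
        2.35029700e-02, -7.48771549e-05]), 'eef_pos': array([ 0.19667615, -0.51339051,  0.20494429]), 'tool_rot': array([-5.03519972e-04,  9.83320637e-01,  1.81879814e-01, -6.70597687e-05]), 'ft_force': array([0.52078322, 0.28935705, 0.17365905]), 'wrist_torque': array([-0.03621823, -0.03990708, -0.03007904]), 'finger_force': 0.0, 'gripper_width': 0.09415352593644101}
```

View pics/top0.png

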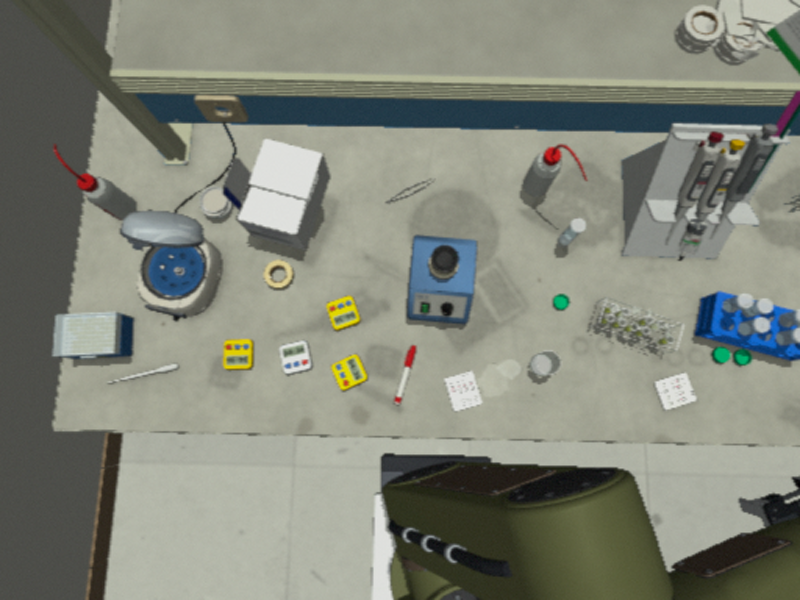

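View pics/side0.png

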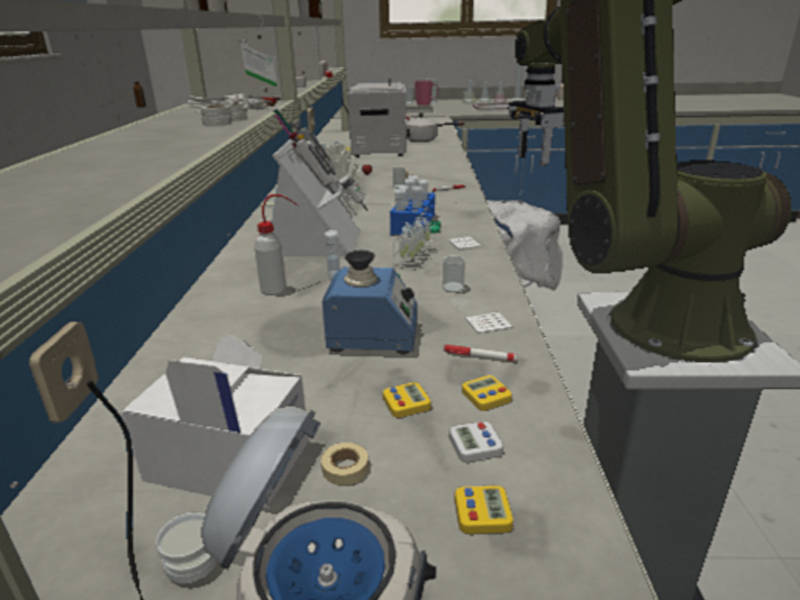

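The top view shows the mixer at about (440,280), the white timer at (295,357) with its red key at the lower right, the beaker at (543,365), the tube at (572,232) and the green cap at (560,301). In the side view the mixer is at (370,310) and the white timer at (476,440).

Run:
```python
from h import *
T=np.load("top0.npy");S=np.load("side0.npy")
def blobs(im,box,lo,hi,tag,mn=3):
    x0,y0,x1,y1=box; hsv=cv2.cvtColor(im[y0:y1,x0:x1],cv2.COLOR_RGB2HSV)
    if lo[0]>hi[0]: m=cv2.inRange(hsv,(0,lo[1],lo[2]),hi)if 0 else cv2.inRange(hsv,(0,lo[1],lo[2]),(hi[0],255,255))|cv2.inRange(hsv,lo,(180,255,255))
    else: m=cv2.inRange(hsv,lo,hi)
    n,_,st,c=cv2.connectedComponentsWithStats(m)
    for i in range(1,n):
        if st[i,4]>=mn: print(tag,(c[i]+[x0,y0]).round(1),st[i,2:5])
for n,im,b in(("top",T,(175,212,204,244)),("side",S,(282,262,328,300))):
    blobs(im,b,(170,100,60),(8,255,255),n+" red"); blobs(im,b,(100,100,50),(130,255,255),n+" blue")
    blobs(im,b,(0,0,170),(180,45,255),n+" white",30)
blobs(T,(258,180,310,212),(45,90,40),(90,255,255),"top green")
blobs(S,(245,175,275,215),(45,90,40),(90,255,255),"side green")
blobs(T,(255,145,310,212),(95,100,40),(125,255,255),"top body",100)
blobs(T,(265,150,300,182),(0,0,0),(180,255,70),"top cup",30)
blobs(S,(205,155,250,185),(0,0,0),(180,255,70),"side cup",30)
a=cv2.resize(T[145:245,175:315,::-1],None,fx=4,fy=4,interpolation=cv2.INTER_CUBIC)
b=cv2.resize(S[155:230,200:275,::-1],None,fx=4,fy=4,interpolation=cv2.INTER_CUBIC)
c=np.zeros((600,800,3),np.uint8); c[:400,:560]=a; c[300:600,500:800]=b; cv2.imwrite("pics/crop.png",c)
```

```text
top red [194.8 231.2] [3 3 6]
top blue [183.8 233.6] [3 2 5]
top blue [189.2 232.6] [3 2 5]
top white [185.7 230.2] [ 24  26 307]
side red [307.5 271.8] [ 4  4 11]
side blue [310.7 277.1] [4 3 9]
side blue [313.8 282.9] [ 4  3 10]
side white [304.8 280. ] [ 32  21 284]
top green [271.5 197. ] [ 4  5 20]
side green [260. 198.] [4 5 8]
top body [282.6 174.6] [  44   56 1208]
top cup [284.1 165.7] [ 17  18 232]
side cup [229.8 165.8] [ 18  12 160]
```

View pics/crop.png

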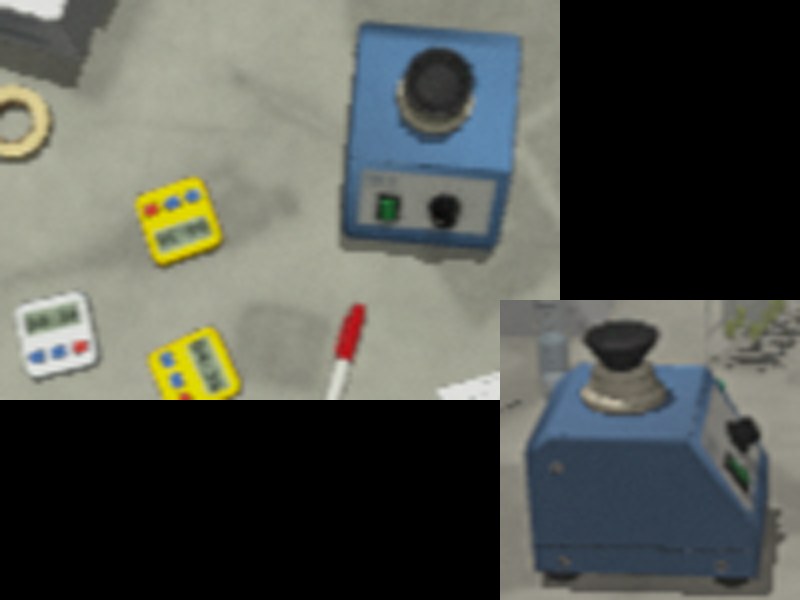

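The crop shows the green rocker at crop pixel (388,208), the knob at (445,210), the cup at (440,85), and the white timer at (58,335) with its red key at (81,347). The mixer is turned slightly.

Run:
```python
from h import *
N=lambda x,y:(175+x/4-.4,145+y/4-.4)
red=onz("top",(194.9,231.3),.0185); b1=onz("top",(189.2,232.6),.0185); b0=onz("top",(183.8,233.7),.0185)
print("red",red,tri((307.5,271.8),(194.9,231.3)),"mid",b1,tri((310.7,277.1),(189.2,232.6)),"out",b0,tri((313.8,282.9),(183.8,233.7)))
d=b0-red; print("timer y dir deg",np.degrees(np.arctan2(d[1],d[0])),np.linalg.norm(d))
c=onz("top",N(440,82),.167); print("cup",c, onz("side",(229.3,163.5),.165))
C=[onz("top",N(*p),.118) for p in((360,24),(521,38),(509,172),(351,163))]; print("corners",np.round(C,4))
for a,b in((3,0),(2,1),(1,0),(2,3)):
    d=C[b]-C[a]; print(np.degrees(np.arctan2(d[1],d[0])),np.linalg.norm(d))
r=onz("top",(271.5,197),.076); print("rocker",r,tri((260,198),(271.5,197)))
k=onz("top",N(445,209),.09); print("knob",k)
# fit pose with cup, rocker mid, knob
def fit(W,L):
    W=np.array(W)[:,:2];L=np.array(L)/1000; w=W-W.mean(0); l=L-L.mean(0)
    th=np.arctan2((l[:,0]*w[:,1]-l[:,1]*w[:,0]).sum(),(l*w).sum()); R=np.array([[np.cos(th),-np.sin(th)],[np.sin(th),np.cos(th)]])
    o=W.mean(0)-R@L.mean(0); print("fit",np.degrees(th),o,((R@L.T).T+o-W).round(4).tolist()); return R,o
R,o=fit([c,r,k],[[19,0],[-67,28],[-72,-16]])
for p in([-70,28],[19,0],[-72,-16]): print(p,R@(np.array(p)/1000)+o)
```

```text
red [0.41229326 0.31126002 0.0185    ] [0.41193202 0.3115556  0.01734044] mid [0.40767379 0.32956251 0.0185    ] [0.4071831  0.32982113 0.01772042] out [0.40372895 0.34690495 0.0185    ] [0.40299368 0.34742778 0.01684454]
timer y dir deg 103.51021176598549 0.03665936027617041
cup [0.60104707 0.03075071 0.167     ] [0.6018493  0.03220474 0.165     ]
corners [[ 0.6595  0.0902  0.118 ]
 [ 0.651  -0.0348  0.118 ]
 [ 0.5447 -0.0256  0.118 ]
 [ 0.5491  0.0949  0.118 ]]
-2.4143270177673024 0.11055932073512818
-4.973330924413973 0.10667454042448175
86.09152219992234 0.12536000566388952
87.92900764038765 0.1205567209115693
rocker [0.52100063 0.06528652 0.076     ] [0.51952967 0.0653986  0.0750798 ]
knob [0.51998505 0.02102065 0.09      ]
fit -3.181727947989206 [0.58706058 0.03280534] [[0.005, 0.001], [0.0007, -0.0008], [-0.0057, -0.0002]]
[-70, 28] [0.51872257 0.06464739]
[19, 0] [0.60603129 0.03175078]
[-72, -16] [0.51428352 0.02082622]
```

>>> jog_arm --motion '[[[467, -440, 0, 0, 0, 0.422, -1], [467, -440, 0, 0, 0, 0.422, -1], [467, -440, 0, 0, 0, 0.422, -1], [467, -440, 0, 0, 0, 0.422, -1], [467, -440, 0, 0, 0, 0.422, -1], [467, -440, 0, 0, 0, 0.422, -1], [467, -440, 0, 0, 0, 0.422, -1], [467, -440, 0, 0, 0, 0.422, -1], [467, -440, 0, 0, 0, 0.422, -1], [467, -440, 0, 0, 0, 0.422, -1], [467, -440, 0, 0, 0, 0.422, -1], [467, -440, 0, 0, 0, 0.422, -1], [467, -440, 0, 0, 0, 0.422, -1], [467, -440, 0, 0, 0, 0.422, -1], [467, -440, 0, 0, 0, 0.422, -1], [467, -440, 0, 0, 0, 0.422, -1], [467, -440, 0, 0, 0, 0.422, -1], [467, -440, 0, 0, 0, 0.422, -1]]]' --squeeze 20

```text
time: 1.9
eef_pos: [0.4753, 0.0635, 0.2056]
tool_rot: [-0.0, 1.0, -0.029, 0.0]
ft_force: [-0.3, 0.5, -0.5]
gripper_width: 0.0003
finger_force: 0.0
```

>>> jog_arm --motion '[[[0, -1, 40, 0, 0, 0, -1], [0, -1, 80, 0, 0, 0, -1], [0, -1, 120, 0, 0, 0, -1], [0, -1, 135, 0, 0, 0, -1], [0, -1, 135, 0, 0, 0, -1], [0, -1, 135, 0, 0, 0, -1]]]'

```text
time: 2.5
eef_pos: [0.4759, 0.065, 0.0713]
tool_rot: [-0.0, 1.0, -0.028, 0.0]
ft_force: [0.8, 0.6, 0.7]
gripper_width: 0.0002
finger_force: 0.0
```

Run:
```python
from h import *
T=viewer.camera("top");S=viewer.camera("side")
a=cv2.resize(T[145:245,225:315,::-1],None,fx=4,fy=4,interpolation=cv2.INTER_CUBIC)
b=cv2.resize(S[130:230,200:300,::-1],None,fx=4,fy=4,interpolation=cv2.INTER_CUBIC)
cv2.imwrite("pics/a1.png",np.hstack([a,b]))
```

```text
(no output)
```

View pics/a1.png

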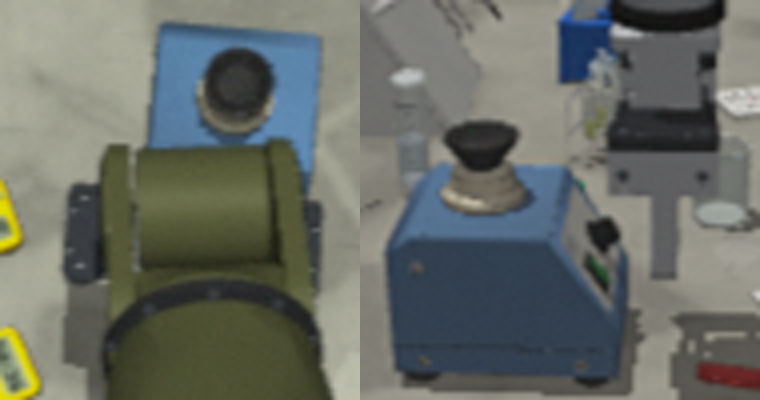

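The side crop shows the closed fingertips at (663,275), in front of the green rocker at (597,275) and level with it. I'll push in now.

>>> jog_arm --motion '[[[15, -2, 0.5, 0, 0, 0, -1], [25, -2, 0.5, 0, 0, 0, -1], [30, -2, 0.5, 0, 0, 0, -1], [31, -2, 0.5, 0, 0, 0, -1], [32, -2, 0.5, 0, 0, 0, -1], [33, -2, 0.5, 0, 0, 0, -1], [33, -2, 0.5, 0, 0, 0, -1], [33, -2, 0.5, 0, 0, 0, -1]]]'

```text
time: 3.4
eef_pos: [0.5063, 0.0655, 0.0693]
tool_rot: [0.0, 1.0, -0.028, -0.003]
ft_force: [-12.4, 1.8, 0.5]
gripper_width: 0.0003
finger_force: 6.2
```

>>> jog_arm --motion '[[[1, 0, 0, 0, 0, 0, -1], [2, 0, 0, 0, 0, 0, -1], [2, 0, 0, 0, 0, 0, -1], [2, 0, 0, 0, 0, 0, -1]]]'

```text
time: 3.8
eef_pos: [0.5067, 0.0655, 0.069]
tool_rot: [0.0, 1.0, -0.028, -0.005]
ft_force: [-24.2, 1.1, 7.8]
gripper_width: 0.0004
finger_force: 12.5
```

Run:
```python
from h import *
S=viewer.camera("side")
b=cv2.resize(S[170:220,230:300,::-1],None,fx=10,fy=10,interpolation=cv2.INTER_CUBIC)
cv2.imwrite("pics/a2.png",b)
```

```text
(no output)
```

View pics/a2.png

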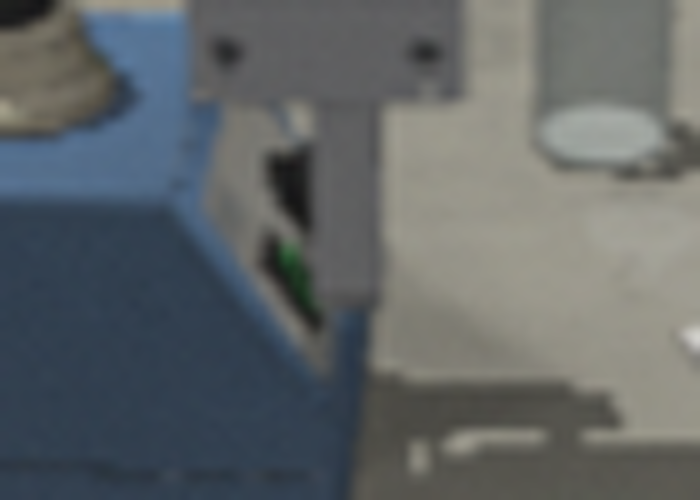

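The fingertip, at crop (345,300), sits on the lower end of the rocker, and it has become stiff. I'll back off and compare.

>>> jog_arm --motion '[[[-10, 0, 0, 0, 0, 0, -1], [-40, 0, 0, 0, 0, 0, -1], [-40, 0, 0, 0, 0, 0, -1], [-40, 0, 0, 0, 0, 0, -1]]]'

```text
time: 4.25
eef_pos: [0.4711, 0.0676, 0.0707]
tool_rot: [-0.0, 1.0, -0.028, 0.001]
ft_force: [0.4, 0.1, 0.4]
gripper_width: 0.0003
finger_force: 0.0
```

Run:
```python
from h import *
S=viewer.camera("side");S0=np.load("side0.npy")
f=lambda I:cv2.resize(I[180:212,245:277,::-1],None,fx=12,fy=12,interpolation=cv2.INTER_CUBIC)
cv2.imwrite("pics/a3.png",np.hstack([f(S0),f(S)]))
```

```text
(no output)
```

View pics/a3.png

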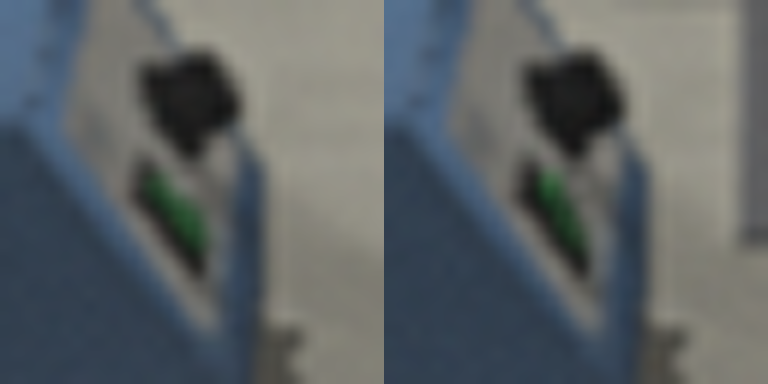

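The rocker has tipped: in the right-hand crop its lower green half is now flush and the upper half is out. Next is the timer.

>>> jog_arm --motion '[[[-10, -30, -30, 0, 0, 0, -1], [-20, -70, -30, 0, 0, -0.14, -1], [-72, -237, -30, 0, 0, -0.29, -1], [-72, -237, -30, 0, 0, -0.43, -1], [-72, -237, -30, 0, 0, -0.58, -1], [-72, -237, -30, 0, 0, -0.72, -1], [-72, -237, -30, 0, 0, -0.87, -1], [-72, -237, -30, 0, 0, -1.01, -1], [-72, -237, -30, 0, 0, -1.16, -1], [-72, -237, -30, 0, 0, -1.3, -1], [-72, -237, -30, 0, 0, -1.45, -1], [-72, -237, -30, 0, 0, -1.59, -1], [-72, -237, -30, 0, 0, -1.74, -1], [-72, -237, -30, 0, 0, -1.864, -1], [-72, -237, -30, 0, 0, -1.864, -1], [-72, -237, -30, 0, 0, -1.864, -1], [-72, -237, -30, 0, 0, -1.864, -1]]]'

```text
time: 6.0
eef_pos: [0.4123, 0.3084, 0.1]
tool_rot: [0.0, 0.62, 0.785, 0.0]
ft_force: [0.1, 0.3, 0.2]
gripper_width: 0.0004
finger_force: 0.0
```

>>> jog_arm --motion '[[[0, 0, 30, 0, 0, 0, -1], [0, 0, 60, 0, 0, 0, -1], [0, 0, 74, 0, 0, 0, -1], [0, 0, 74, 0, 0, 0, -1], [0, 0, 74, 0, 0, 0, -1]]]'

```text
time: 6.5
eef_pos: [0.4125, 0.3086, 0.0268]
tool_rot: [0.0, 0.619, 0.786, 0.0]
ft_force: [0.4, 0.1, 0.4]
gripper_width: 0.0006
finger_force: 0.0
```

Run:
```python
from h import *
S=viewer.camera("side");s=sensors.state();print(s["eef_pos"],proj("side",s["eef_pos"]),proj("side",[.4122,.3113,.0185]))
cv2.imwrite("pics/a4.png",cv2.resize(S[240:300,275:345,::-1],None,fx=10,fy=10,interpolation=cv2.INTER_CUBIC))
```

```text
[0.41270722 0.30868414 0.02718786] [307.02019334 267.39724877] [307.1864905  271.27935711]
```

View pics/a4.png

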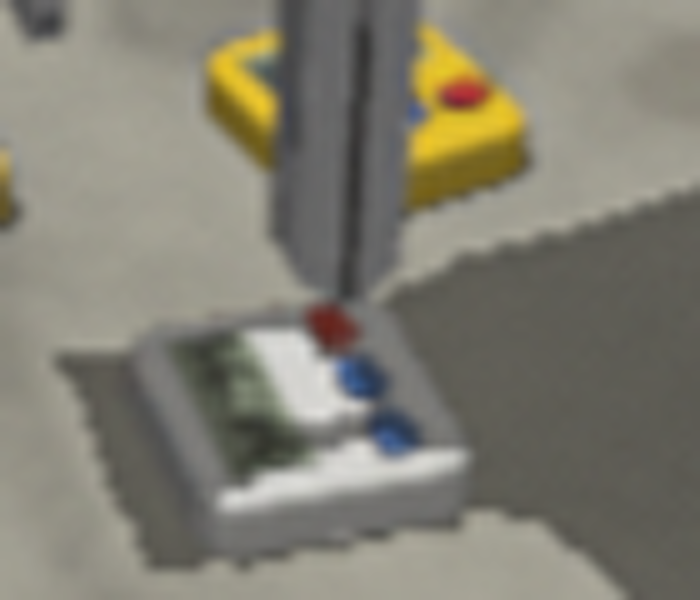

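The fingertip is right over the red key at crop (330,328), clear of the blue keys at (360,378). I'll press down and check the force.

>>> jog_arm --motion '[[[0, 2, 5, 0, 0, 0, -1], [0, 2, 7, 0, 0, 0, -1], [0, 2, 8, 0, 0, 0, -1], [0, 2, 9, 0, 0, 0, -1], [0, 2, 9.5, 0, 0, 0, -1], [0, 2, 10, 0, 0, 0, -1], [0, 2, 10, 0, 0, 0, -1], [0, 2, 10, 0, 0, 0, -1]]]'

```text
time: 7.35
eef_pos: [0.4144, 0.309, 0.0175]
tool_rot: [0.0, 0.619, 0.786, 0.001]
ft_force: [-5.5, -4.6, 18.9]
gripper_width: 0.0007
finger_force: 10.1
```

>>> jog_arm --motion '[[[0, 0, -4, 0, 0, 0, -1], [0, 0, -20, 0, 0, 0, -1], [0, 0, -60, 0, 0, 0, -1], [0, 0, -100, 0, 0, 0, -1], [0, 0, -150, 0, 0, 0, -1], [0, 0, -190, 0, 0, 0, -1], [0, 0, -190, 0, 0, 0, -1], [0, 0, -190, 0, 0, 0, -1]]]'

```text
time: 8.15
eef_pos: [0.414, 0.3088, 0.2061]
tool_rot: [0.0, 0.619, 0.786, 0.0]
ft_force: [0.6, 0.1, -0.7]
gripper_width: 0.0001
finger_force: 0.0
```

Run:
```python
from h import *
S=viewer.camera("side");s=sensors.state();print(s["eef_pos"],s["q"])
T=viewer.camera("top")
a=cv2.resize(S[240:300,275:345,::-1],None,fx=6,fy=6,interpolation=cv2.INTER_CUBIC)
b=cv2.resize(S[155:215,200:260,::-1],None,fx=6,fy=6,interpolation=cv2.INTER_CUBIC)
cv2.imwrite("pics/a5.png",np.hstack([a,b]))
# cup: flange ellipse on side view
hsv=cv2.cvtColor(S[155:185,205:250],cv2.COLOR_RGB2HSV); m=cv2.inRange(hsv,(0,0,0),(180,255,70))
ys,xs=np.nonzero(m)
for y in sorted(set(ys)): print(y+155,xs[ys==y].min()+205,xs[ys==y].max()+205)
for X in([.601,.031,.167],[.606,.0318,.167]): print(proj("side",X),proj("top",X), [proj("side",np.array(X)+[d,0,0])[0].round(1) for d in(-.026,.026)],[proj("side",np.array(X)+[0,d,0])[1].round(1) for d in(-.026,.026)])
```

```text
[0.4136051  0.30849915 0.20495604] [ 5.69874870e-01  2.25325195e-01  1.61619796e+00 -1.69773822e-05
  1.30137323e+00  3.32891906e-01]
161 225 235
162 223 238
163 222 238
164 221 238
165 221 238
166 222 237
167 223 236
168 224 236
169 225 235
170 225 235
171 226 234
172 227 232
178 241 241
180 240 240
[229.60933145 162.65785676] [284.51509999 165.11368309] [np.float64(239.0), np.float64(220.2)] [np.float64(159.2), np.float64(166.3)]
[227.77360155 162.78077674] [284.25966493 163.46375301] [np.float64(237.2), np.float64(218.4)] [np.float64(159.3), np.float64(166.4)]
```

View pics/a5.png

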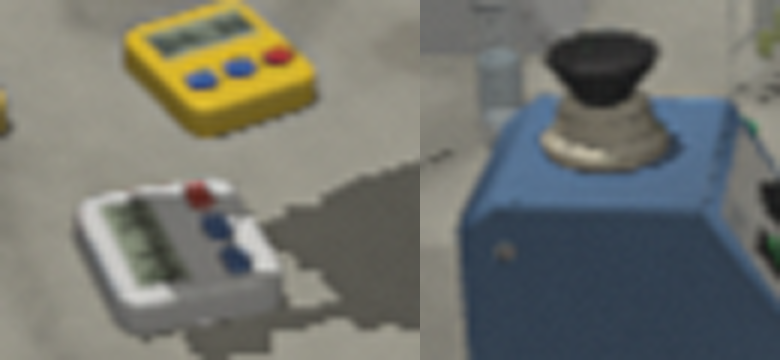

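The timer lies where it was with its red key up, and the cup rim is centred at crop (603,60), about (0.601, 0.031) in the world. I'll move above the cup.

>>> jog_arm --motion '[[[-40, 15, 0, 0, 0, 0, -1], [-80, 30, 0, 0, 0, 0, -1], [-120, 45, 0, 0, 0, 0, -1], [-160, 60, 0, 0, 0, 0, -1], [-200, 75, 0, 0, 0, 0, -1], [-240, 90, 0, 0, 0, 0, -1], [-280, 105, 0, 0, 0, 0, -1], [-313, 118, 0, 0, 0, 0, -1], [-313, 118, 0, 0, 0, 0, -1], [-313, 118, 15, 0, 0, 0, -1], [-313, 118, 25, 0, 0, 0, -1], [-313, 118, 30, 0, 0, 0, -1], [-313, 118, 30, 0, 0, 0, -1], [-313, 118, 30, 0, 0, 0, -1]]]'

```text
time: 9.65
eef_pos: [0.6022, 0.0325, 0.1762]
tool_rot: [0.0, 0.618, 0.786, 0.0]
ft_force: [-0.1, 0.1, 0.1]
gripper_width: 0.0001
finger_force: 0.0
```

>>> jog_arm --motion '[[[0, 0, 5, 0, 0, 0, -1], [0, 0, 8, 0, 0, 0, -1], [0, 0, 10, 0, 0, 0, -1], [0, 0, 11, 0, 0, 0, -1], [0, 0, 12, 0, 0, 0, -1], [0, 0, 13, 0, 0, 0, -1], [0, 0, 13, 0, 0, 0, -1], [0, 0, 13, 0, 0, 0, -1]]]'

```text
time: 10.45
eef_pos: [0.6023, 0.0322, 0.1641]
tool_rot: [0.0, 0.619, 0.786, 0.0]
ft_force: [-4.1, 1.1, 9.6]
gripper_width: 0.0004
finger_force: 4.8
```

>>> jog_arm --motion '[[[0, 0, 1, 0, 0, 0, -1], [0, 0, 1.5, 0, 0, 0, -1], [0, 0, 1.5, 0, 0, 0, -1], [0, 0, 1.5, 0, 0, 0, -1], [0, 0, 1.5, 0, 0, 0, -1], [0, 0, 1.5, 0, 0, 0, -1], [0, 0, 1.5, 0, 0, 0, -1], [0, 0, 1.5, 0, 0, 0, -1]]]'

```text
time: 11.25
eef_pos: [0.6024, 0.0322, 0.1639]
tool_rot: [0.001, 0.619, 0.786, 0.001]
ft_force: [-10.1, -0.2, 20.0]
gripper_width: 0.0002
finger_force: 10.2
```

The cup is at its stop: pushing further raises the force to 20 N with almost no travel. I'm handing in while holding it down.

```bash
python3 -c "
from h import *
print(order.close_job())"
```

```text
the job is handed in; nothing more can be done
None
```

I tipped the rocker to touch start, pressed and released the red key, and handed the job in at about 11 s of the 54 s with the cup held at its stop (about 20 N); the hand-in returned no verdict.

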